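# Snap the orange cover onto the relay box and keep it pressed

## Robot

A 6-joint arm with a two-finger parallel gripper is mounted at the origin on a cart in front of the work surface, level with it; the furniture and walls round the work are solid. World frame = base frame: x ahead of the robot, y to its left, z up, the work surface at z = 0. Lengths are in m, angles in degrees, forces in N, time in s.
With the tool pointing down it reaches from about 0.375 to 0.9 m from the base axis. Payload 3.1 kg.
Tool frame: the origin (TCP) lies on the centre line of the jaws, within the pads' length; the fingertips stand 22 mm ahead of it and the grasp point (between the pads) lies 3 mm ahead of it; z points along the fingers, y is the line along which they close (so a half turn about z gives the same grasp; the last joint's range is limited). The gripper opens to 87 mm and grips with 3 to 60 N. Pads are 19 mm wide; open, the fingers measure 117 mm over their backs; the gripper's body (75 mm by 190 mm) begins 51 mm behind the grasp point.
Start: joints at [-85.571, 30.224, 82.088, -0, 67.689, -10.227], TCP at [0.158, -0.605, 0.245] pointing down, gripper open.
Joint ranges: [-176.69, 176.69], [-43.24, 126.21], [12.49, 139.97], [-82, 262], [0, 151.66], [-163.58, 163.58]. Speed limits (degrees/s): [159.86, 159.86, 180, 180, 180, 180].

## Interface

Orientations are given as a 3x3 rotation matrix whose columns are the frame's x, y, z axes.
In Python, from rig import * gives the robot as it stands.
- The arm moves only by the shell command python3 -m jog 'ROWS'. ROWS is text: rows parted by semicolons, each of 7 numbers parted by spaces: the shift along the tool's x, y, z in mm, then the turn, a rotation vector about the tool's x, y, z in rad, then the finger opening in mm, from 0 to 87. In form: tx ty tz ax ay az fingers; .... A call has 1 to 12 rows; each row shifts and turns the commanded pose from where the row before left it, along the tool's axes as they then stand; what a row does not reach is not made up. A row lasts 1/8 s, in which the tool goes at most 62.5 mm and 10.7 degrees, less where a joint would pass 70% of its speed; a pose out of reach is approached as far as the arm can. A call with a gripper value outside its range is refused whole. The fingers move at their own pace and stop on an object; the grip force is fixed at half the most. Time passes only in rows, so rows that do not move let the fingers close. It gives the time, the measured TCP pose, the force, the opening and the grip force at its end, in the units of the state.
- read_state(): the state, without advancing time (a new reading comes with each control period).
- capture(name): name is "side" or "top" or "wrist"; returns a dict with "color" (384x512x3 uint8, red, green, blue), "camera_matrix" (3x3 intrinsics, pixels), "distortion" ([k1, k2, p1, p2, k3] as OpenCV has them; the pictures are not rectified), "R" (3x3) and "t" (3): a world point X has camera coordinates R X + t. Camera axes: x right, y down, z forward; pixel columns grow to the right and rows downward; lengths in m; the calibration is good to about 2 mm. A picture is of the moment at which its call begins. There is no depth.
- hand_in(): hands the job in; it is judged then, once.
Trained networks look in the newest picture that a camera, given by its name, has taken for a name from the list of things; names that differ only in an ending like _2 or _b are one class to them, and where a whole thing is asked for, a point or a joint stands for the part that bears it (a point fixed in the world has none). Each returns a list of dicts, best first, with "conf" (0 to 1); they miss things now and then, are a little off and sometimes report something else, mostly with a low value. They report only what shows in the picture. A call takes as long as a camera call.
- find_in(camera, target): "at" ([x, y, z] in m, in world coordinates, good to about 4 mm: the middle of the surface that is visible of it).
- trace(camera, target): "pixels" (384x512 bool, what is visible of it).
- place_of(camera, target): "at" ([x, y, z] in m, in world coordinates, good to about 4 mm: a listed point, or the origin of a listed thing).
The state is a dict: "time_s": time; "joint_positions": joint angles; "qvel": joint speeds; "tau": joint torques, N m; "position": TCP position; "tcp_rot": TCP orientation; "force": force on the tool from outside, world axes, zero at the start; "moment": the same for the moment, N m; "opening": opening from 0.0 (shut) to 1.0 (fully open); "grasp_force": force on a finger pad.
Only numpy, scipy, OpenCV 4.12 (cv2) and the standard library are available. Lean on these libraries where they do the work, as an engineer would, in place of code of your own. Each camera call takes 0.05 s, during which the arm holds its last target. There are 200 camera calls.

## Task

Pick up the loose orange cover and press it straight down onto the open grey relay box until both black snap arms click over its edges, so that the cover sits flush on the rim and holds the red limit-switch plunger down. Then do not let go: finish while still holding the cover and pressing it firmly down onto the box. Leave the yellow meter, the green tape and the teal bottle beside the work where they are.

Things in the scene. Friction and masses are not known exactly. Their poses are not given: they have to be found in the camera images.
- cover: the loose orange plastic cover, about 0.08 kg, lying upright on the worktop. Origin at the centre of its underside, z up, x along its long side. A solid plug 16 mm deep below (67 x 47 mm in x, y; its lower 9 mm taper to 60 x 40 mm), a plate 84 x 60 mm on it (z 16 to 20 mm), and on the plate a grip rib (z 20 to 44 mm). Fits the box either way round.
- plate_centre (a point): centre of the upper face of the cover's plate, at the foot of the rib, 20 mm above the cover's origin; axes as the cover's. The rib is 44 mm long in x, 14 mm wide in y, 24 mm high. Gripped across the 14 mm with the fingertips just above the plate, the tips bear on the plate when pressing.
- relay_box: the open grey relay box, screwed down, 112 x 72 mm at its foot. Origin at the centre of its underside, on the worktop; z up, x along its long side. Walls 80 x 60 mm outside, 70 x 50 mm inside, rim 40 mm above the origin; the cover's plug goes inside, long side along x, 1.5 mm of play all round. Relay and terminal block inside stay below 22 mm.
- box_rim: the walls of the relay box, on whose rim the cover's plate seats (same origin and axes as relay_box)
- rim_centre (a point): centre of the box's opening, at rim height, 40 mm above the box's origin; axes as the box's. With the cover home, plate_centre lies 4 mm above this point; the plate meets the snap arms' slopes with plate_centre 15 to 18 mm above it. From there the arms resist with up to 10 to 17 N (one may go before the other) until they click over the plate near the seat and the force drops.
- catch_far (a joint): hinge of the black snap arm at the +x end of the box, rad: 0 = upright (at rest, and again once clicked over the plate), growing as it is forced outward, about 0.08 while the plate's edge passes. The arm is 58 mm high, 18 mm wide; the flat underside of its sloping nose, 44.5 mm above the box's origin, reaches in to 39 mm from the middle and hooks 3 mm over the seated plate.
- catch_near (a joint): the same for the snap arm at the -x end of the box
- switch_plunger (a joint): sprung red plunger of the limit switch in the middle of the box, m: 0 = up (its tip 31 mm above the box's origin), grows as it is pushed down, 0.007 with the cover home, 0.008 at the stop; it pushes back with 1 to 4 N
- magnifier_lamp: obstacle: white magnifier lamp. Its foot is clamped to the left edge of the worktop, 0.11 m nearer the robot (-x) and 0.42 m to the left (+y) of this origin; from there a boom rises steeply towards the right and back, over the middle of the worktop. Cross from side to side in front of it, within about 0.45 m of the base axis and low.
- pocket_meter: bystander: yellow pocket meter, 78 x 58 x 20 mm, lying on the worktop; origin at the centre of its underside
- green_tape: bystander: roll of green tape, 52 mm across, 12 mm high, lying flat; origin at the centre of its underside
- needle_bottle: bystander: teal bottle with a black cap and needle, 37 mm across, 111 mm high, standing; origin at the centre of its underside

How it is judged (in metres and radians):
On the way, in this order (a step that is already met when the one before it is completed fails the run):
1. the cover is lifted clear of the worktop (height (world z) of cover above 0.03 m and contact force between the fingers and cover above 1 N), for 0.2 s.
2. the plug is in the mouth of the box (horizontal distance between plate_centre and rim_centre below 0.008 m and z of plate_centre in the frame of rim_centre below 0.0185 m).
3. both snap arms have clicked over the plate and the plunger is down (horizontal distance between plate_centre and rim_centre below 0.005 m and z of plate_centre in the frame of rim_centre between 0.001 and 0.0055 m and angle between the z axis of cover and the z axis of relay_box, either way round below 0.05 rad and value of joint each of catch_far, catch_near below 0.03 rad and value of joint switch_plunger above 0.0055 m), for 0.1 s.
At the end, for the whole second after the job is handed in: Plate within 5 mm of centre, its top at most 5.5 mm above the rim, level within 0.05 rad, both snap arms within 0.03 rad of upright, plunger at least 5.5 mm down; through the last second the fingers hold the cover (over 3 N) and press it on the rim with over 4 N (all of step 3 and contact force between cover and box_rim above 4 N and contact force between the fingers and cover above 3 N); the arm keeps its last pose, push and grip.
It fails at once if pocket meter pushed away or toppled (moved over 30 mm) (distance of pocket_meter from where it was at the start of the episode above 0.03 m).
It fails at once if green tape pushed away or toppled (moved over 30 mm) (distance of green_tape from where it was at the start of the episode above 0.03 m).
It fails at once if needle bottle pushed away or toppled (moved over 30 mm) (distance of needle_bottle from where it was at the start of the episode above 0.03 m).
It also fails if it takes over 58 s, if anything falls off the work surface, if the arm or the gripper's body presses on something with over 40 N, if the wrist force passes 120 N, or if a joint passes its speed limit or range.

## Working session

There is one attempt and no reset: what is moved stays moved. The work goes in short steps, Python scripts to look and compute and a shell command to move; the robot and the scene stay as the last step left them, time stands still between calls to the robot, and variables do not carry over. Pictures are saved under pics/ and viewed, at most 10 in all, crops included, and the job is handed in when it is done.

```bash
mkdir -p pics; cat > h.py <<'E'
from rig import *
import numpy as np, cv2
def snap(cam,name):
    c=capture(cam); cv2.imwrite(f'pics/{name}.png',c['color'][:,:,::-1]); return c
def ray(c,uv,z):
    p=cv2.undistortPoints(np.array(uv,float).reshape(-1,1,2),np.array(c['camera_matrix']),np.array(c['distortion'],float))[:,0]
    R=np.array(c['R']);t=np.array(c['t']);o=-R.T@t
    d=np.c_[p,np.ones(len(p))]@R
    return o+d*((z-o[2])/d[:,2])[:,None]
def mask_rect(cam,c,target,z):
    r=trace(cam,target)
    if not r: return None
    m=r[0]['pixels']; ys,xs=np.nonzero(m)
    cn=max(cv2.findContours(m.astype(np.uint8),0,1)[0],key=len)[:,0,:]
    w=ray(c,cn,z)[:,:2]
    return r[0]['conf'],m.sum(),(xs.min(),xs.max(),ys.min(),ys.max()),cv2.minAreaRect((w*1000).astype(np.float32))
E
python3 - <<'E'
from h import *
for cam in ('top','side'):
    c=snap(cam,cam+'0')
    print(cam, -np.array(c['R']).T@c['t'])
    for n in ('cover','plate_centre','relay_box','rim_centre','pocket_meter','green_tape','needle_bottle','magnifier_lamp'):
        print(n,[(np.round(d['at'],3),round(d['conf'],2)) for d in place_of(cam,n)[:2]])
    print(mask_rect(cam,c,'cover',.02),mask_rect(cam,c,'relay_box',.04))
a=cv2.imread('pics/top0.png');b=cv2.imread('pics/side0.png')
cv2.imwrite('pics/ts.png',np.vstack([a,b])[:, :] if 0 else cv2.resize(np.hstack([a,b]),(800,300)))
E
```

```text
top [ 0.35836856 -0.03232271  1.07936153]
cover [(array([ 0.403,  0.327, -0.001]), 0.77)]
plate_centre [(array([0.399, 0.322, 0.02 ]), 0.92)]
relay_box [(array([ 0.479, -0.411, -0.   ]), 0.58)]
rim_centre [(array([ 0.479, -0.403,  0.041]), 0.68)]
pocket_meter [(array([ 0.618,  0.015, -0.002]), 0.6)]
green_tape [(array([ 0.405,  0.326, -0.001]), 0.61)]
needle_bottle [(array([ 0.566, -0.246,  0.004]), 0.71)]
magnifier_lamp []
(0.7, np.int64(474), (np.int64(125), np.int64(149), np.int64(212), np.int64(241)), ((402.4864807128906, 321.87823486328125), (76.14656066894531, 53.44513702392578), 25.61922264099121)) (0.67, np.int64(551), (np.int64(123), np.int64(150), np.int64(210), np.int64(242)), ((402.0500793457031, 314.4724426269531), (80.24095153808594, 56.85930252075195), 26.161975860595703))
side [ 0.48105342 -0.88365255  0.71203679]
cover [(array([ 0.401,  0.322, -0.002]), 0.51)]
plate_centre [(array([0.4  , 0.323, 0.017]), 0.57), (array([ 0.479, -0.402,  0.   ]), 0.16)]
relay_box [(array([ 0.48 , -0.407, -0.004]), 0.82)]
rim_centre [(array([ 0.482, -0.408,  0.04 ]), 0.81)]
pocket_meter [(array([0.617, 0.017, 0.002]), 0.9)]
green_tape [(array([ 0.329, -0.336,  0.   ]), 0.74)]
needle_bottle [(array([ 0.566, -0.248, -0.002]), 0.62)]
magnifier_lamp [(array([ 0.478, -0.403,  0.   ]), 0.18)]
(0.74, np.int64(252), (np.int64(217), np.int64(241), np.int64(139), np.int64(153)), ((401.3208923339844, 325.2965393066406), (85.44671630859375, 92.58367919921875), 27.99131965637207)) (0.97, np.int64(1887), (np.int64(219), np.int64(275), np.int64(297), np.int64(341)), ((479.3020935058594, -420.0780944824219), (90.8165054321289, 110.35810089111328), 79.70722961425781))
```

View pics/top0.png

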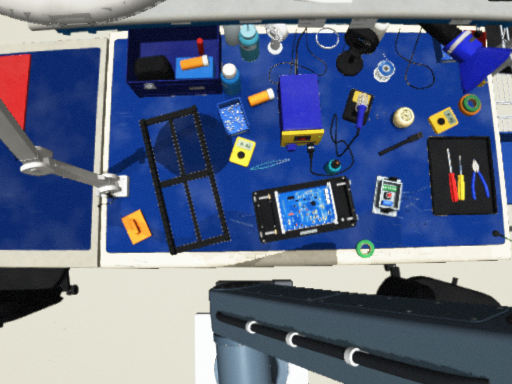

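View pics/side0.png

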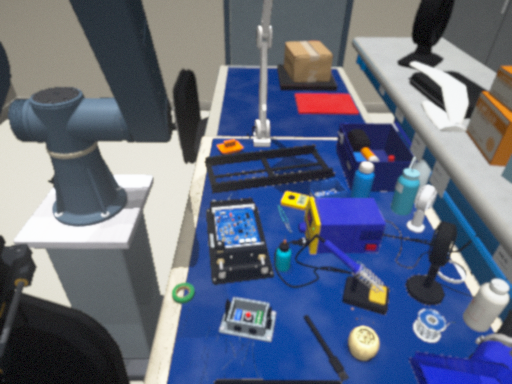

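The top view shows the cover at about (137,226), the box at (388,195), the green tape at (365,248), the bottle at (334,167) and the meter at (242,152). The lamp foot is at (115,185). The side view agrees, with the box at (248,318) and the cover at (230,146). The detector's top-view "green_tape" hit is really the cover, and so is its top-view "relay_box" mask.

```bash
cat >> h.py <<'E'
def rows(wps):
    """wps: list of (x,y,z m, yaw deg of tool x) tool pointing down; prints tool-frame rows from current commanded pose"""
    s=read_state(); p=np.array(s['position']);R=np.array(s['tcp_rot'])
    for x,y,z,yaw in wps:
        c,d=np.cos(np.radians(yaw)),np.sin(np.radians(yaw))
        T=np.array([[c,d,0],[d,-c,0],[0,0,-1.]])
        t=R.T@(np.array([x,y,z])-p)*1000; a=cv2.Rodrigues(R.T@T)[0][:,0]
        print(np.round(t,1),np.round(a,4),'len',round(np.linalg.norm(t),1),'deg',round(np.degrees(np.linalg.norm(a)),1)); p=np.array([x,y,z]);R=T
E
python3 - <<'E'
from h import *
s=read_state(); R=np.array(s['tcp_rot']);print(np.round(R,3),'yaw',np.degrees(np.arctan2(R[1,0],R[0,0])),s['position'],s['force'])
c=capture('top')
print('lamp foot',ray(c,[[118,185]],.0), 'board frame corners',ray(c,[[250,195],[345,180],[357,225],[258,240],[170,250],[228,240],[143,120]],.03)[:,:2])
hsv=cv2.cvtColor(c['color'],cv2.COLOR_RGB2HSV)
m=cv2.inRange(hsv,(5,120,100),(22,255,255)); m[:, :110]=0;m[:,160:]=0;m[:205]=0;m[250:]=0
cn=max(cv2.findContours(m,0,1)[0],key=len)[:,0,:];print(len(cn),cv2.minAreaRect((ray(c,cn,.02)[:,:2]*1000).astype(np.float32)))
E
```

```text
[[ 0.967  0.253 -0.   ]
 [ 0.253 -0.967  0.   ]
 [ 0.    -0.    -1.   ]] yaw 14.654602733480083 [ 0.15814517 -0.60461545  0.24452011] [ 0.1531119  -0.79842182  0.54918256]
lamp foot [[0.52753638 0.38714129 0.        ]] board frame corners [[ 0.48597076 -0.00880457]
 [ 0.5239632  -0.28261123]
 [ 0.39427373 -0.31061588]
 [ 0.35793284 -0.02917696]
 [ 0.33372074  0.22017248]
 [ 0.35940504  0.05538209]
 [ 0.71710548  0.30617879]]
86 ((402.2021789550781, 322.1597900390625), (84.1412124633789, 61.618412017822266), 26.227954864501953)
```

```bash
python3 -m jog '51.7 -16 -2 0 0 0 87;51.7 -16 -2 0 0 0 87;51.7 -16 -2 0 0 0 87;51.7 -16 -2 0 0 0 87;51.7 -16 -2 0 0 0 87;51.7 -16 -2 0 0 0 87;51.7 -16 -2 0 0 0 87;0 0 0 0 0 0 87;0 0 0 0 0 0 87'
python3 - <<'E'
from h import *
c=snap('wrist','w1'); print(-np.array(c['R']).T@c['t'],np.round(c['R'],2))
for n in ('relay_box','rim_centre'): print(n,[(np.round(d['at'],4),round(d['conf'],2)) for d in place_of('wrist',n)[:2]])
print(mask_rect('wrist',c,'relay_box',.04),mask_rect('wrist',c,'box_rim',.04),read_state()['position'])
c=snap('top','t1'); print([(np.round(d['at'],4),d['conf']) for n in ('relay_box','rim_centre') for d in place_of('top',n)])
E
```

```text
time_s: 2.28
position: [0.4797, -0.4046, 0.2584]
tcp_rot: [[0.967, 0.254, -0.001], [0.254, -0.967, -0.0], [-0.001, -0.0, -1.0]]
force: [-0.0, 0.6, -0.2]
opening: 1.0
grasp_force: 0.0
[ 0.56225989 -0.38333256  0.39917576] [[ 0.25 -0.97 -0.  ]
 [-0.92 -0.24  0.31]
 [-0.3  -0.08 -0.95]]
relay_box [(array([ 0.4739, -0.4044, -0.0046]), 0.79), (array([ 0.4776, -0.4048,  0.043 ]), 0.16)]
rim_centre [(array([ 0.4771, -0.404 ,  0.0399]), 0.82)]
(0.97, np.int64(5373), (np.int64(210), np.int64(300), np.int64(108), np.int64(212)), ((481.83502197265625, -403.03741455078125), (67.72508239746094, 112.75396728515625), 78.50951385498047)) (0.76, np.int64(1631), (np.int64(217), np.int64(293), np.int64(123), np.int64(208)), ((480.627685546875, -405.38519287109375), (61.563175201416016, 82.61524963378906), 78.51227569580078)) [ 0.47885633 -0.40565035  0.25851015]
[(array([ 0.4794, -0.4097,  0.0013]), 0.91), (array([ 0.481 , -0.4021,  0.0393]), 0.89)]
```

View pics/w1.png

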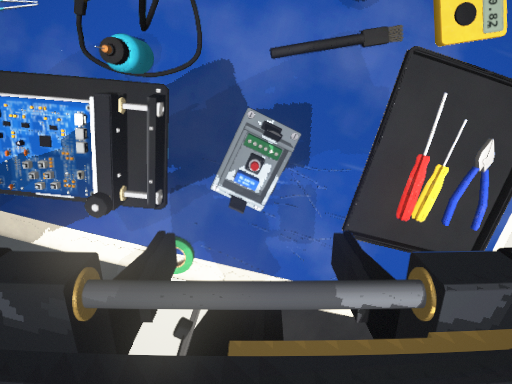

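The wrist picture shows the open box at about (255,160) with its arms at (270,130) and (237,203). The rim fit gives centre (0.4806, -0.4054), 62 x 83 mm, with the long side at about -11.5°, which matches the given size. Next I go to the cover.

```bash
python3 - <<'E'
from h import *
w=[(.455,-.354,.24),(.43,-.303,.22),(.405,-.251,.2),(.38,-.2,.18)]+[(.43*np.cos(np.radians(a)),.43*np.sin(np.radians(a)),.18) for a in (-20,-12,-4,4,12,20,28,36)]+[(.375,.29,.17),(.402,.322,.15)]
rows([(*p,14.7+11.5*(i+1)/14) for i,p in enumerate(w)])
E
```

```text
[-10.6 -55.8  18.6] [-0.0001  0.0001 -0.0165] len 59.7 deg 0.9
[-10.4 -55.8  20. ] [ 0.      0.     -0.0143] len 60.2 deg 0.8
[ -9.4 -56.9  20. ] [ 0.      0.     -0.0143] len 61.1 deg 0.8
[ -8.8 -56.1  20. ] [ 0.      0.     -0.0143] len 60.2 deg 0.8
[ 39.2 -42.9   0. ] [ 0.      0.     -0.0143] len 58.1 deg 0.8
[ 34.2 -49.3   0. ] [ 0.      0.     -0.0143] len 60.0 deg 0.8
[ 27.8 -53.1   0. ] [ 0.      0.     -0.0143] len 60.0 deg 0.8
[ 21.  -56.2   0. ] [ 0.      0.     -0.0143] len 60.0 deg 0.8
[ 13.8 -58.4   0. ] [ 0.      0.     -0.0143] len 60.0 deg 0.8
[  6.4 -59.7   0. ] [ 0.      0.     -0.0143] len 60.0 deg 0.8
[ -1.1 -60.    0. ] [ 0.      0.     -0.0143] len 60.0 deg 0.8
[ -8.6 -59.4   0. ] [ 0.      0.     -0.0143] len 60.0 deg 0.8
[ 40.2 -22.6  10. ] [ 0.      0.     -0.0143] len 47.2 deg 0.8
[ 38.1 -17.3  20. ] [ 0.      0.     -0.0143] len 46.4 deg 0.8
```

```bash
python3 -m jog '-10.6 -55.8 18.6 0 0 -0.0145 87;-10.4 -55.8 20 0 0 -0.0145 87;-9.4 -56.9 20 0 0 -0.0145 87;-8.8 -56.1 20 0 0 -0.0145 87;39.2 -42.9 0 0 0 -0.0145 87;34.2 -49.3 0 0 0 -0.0145 87;27.8 -53.1 0 0 0 -0.0145 87;21 -56.2 0 0 0 -0.0145 87;13.8 -58.4 0 0 0 -0.0145 87;6.4 -59.7 0 0 0 -0.0145 87;-1.1 -60 0 0 0 -0.0145 87;-8.6 -59.4 0 0 0 -0.0145 87' && python3 -m jog '40 -22.6 10 0 0 -0.0145 87;38 -17.3 20 0 0 -0.0145 87;0 0 0 0 0 0 87;0 0 0 0 0 0 87'
cat >> h.py <<'E'
def orange(c,z,lo=(5,120,80),hi=(22,255,255)):
    m=cv2.inRange(cv2.cvtColor(c['color'],cv2.COLOR_RGB2HSV),lo,hi)
    m=cv2.morphologyEx(m,cv2.MORPH_CLOSE,np.ones((3,3)))
    cn=max(cv2.findContours(m,0,1)[0],key=cv2.contourArea)[:,0,:]
    return cn.mean(0),cv2.minAreaRect((ray(c,cn,z)[:,:2]*1000).astype(np.float32))
E
python3 - <<'E'
from h import *
c=snap('wrist','w2'); print(-np.array(c['R']).T@c['t'])
for n in ('cover','plate_centre'): print(n,[(np.round(d['at'],4),round(d['conf'],2)) for d in place_of('wrist',n)[:2]])
print(mask_rect('wrist',c,'cover',.02),orange(c,.02))
rows([(.402,.322,.15,26.2)])
E
```

```text
time_s: 4.18
position: [0.3487, 0.2553, 0.1803]
tcp_rot: [[0.909, 0.417, 0.002], [0.417, -0.909, 0.001], [0.003, 0.0, -1.0]]
force: [1.1, 0.3, -0.1]
opening: 0.997
grasp_force: 0.0
time_s: 4.68
position: [0.4015, 0.3218, 0.1497]
tcp_rot: [[0.897, 0.443, -0.002], [0.443, -0.897, -0.001], [-0.002, 0.0, -1.0]]
force: [-0.6, 0.3, 0.2]
opening: 1.001
grasp_force: 0.0
[0.47817544 0.35922569 0.29042643]
cover [(array([0.4032, 0.3249, 0.0023]), 0.95)]
plate_centre [(array([0.4022, 0.321 , 0.0227]), 0.75)]
(0.97, np.int64(6371), (np.int64(215), np.int64(287), np.int64(140), np.int64(232)), ((402.84246826171875, 325.35418701171875), (83.7826156616211, 60.75432586669922), 25.7220401763916)) (array([250.38607595, 185.18987342]), ((402.811279296875, 325.559814453125), (83.87242126464844, 59.71860885620117), 25.754947662353516))
[ 0.3 -0.2  0.5] [0.     0.0001 0.0005] len 0.6 deg 0.0
```

View pics/w2.png

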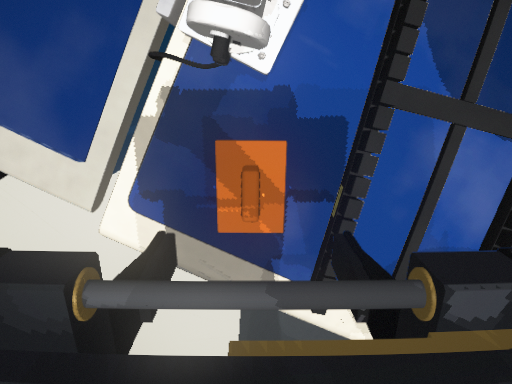

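The wrist view shows the cover upright at (251,187), with its rib along the tool's x between the fingers. The black frame edge at about x=350 px leaves clearance, and I narrow the fingers to 56 mm anyway. The wrist and top views differ by 3 mm in y, so I take the middle.

```bash
python3 -m jog '1.6 -1.1 30 0 0 0 56;0 0 30 0 0 0 56;0 0 25 0 0 0 56;0 0 14 0 0 0 56;0 0 6 0 0 0 56;0 0 0 0 0 0 56' && python3 -m jog '0 0 0 0 0 0 0;0 0 0 0 0 0 0;0 0 0 0 0 0 0;0 0 0 0 0 0 0;0 0 0 0 0 0 0;0 0 0 0 0 0 0;0 0 0 0 0 0 0;0 0 0 0 0 0 0'
```

```text
time_s: 5.62
position: [0.4033, 0.3242, 0.0452]
tcp_rot: [[0.897, 0.443, 0.0], [0.443, -0.897, 0.0], [0.0, -0.0, -1.0]]
force: [-0.8, 0.4, -0.4]
opening: 0.645
grasp_force: 0.0
time_s: 6.62
position: [0.4032, 0.3242, 0.045]
tcp_rot: [[0.897, 0.443, 0.0], [0.443, -0.897, 0.0], [0.0, -0.0, -1.0]]
force: [-0.5, -0.7, 1.4]
opening: 0.157
grasp_force: 30.0
```

```bash
python3 -m jog '0 0 0 0 0 0 24;0 0 0 0 0 0 24;0 0 2.2 0 0 0 24;0 0 0 0 0 0 0;0 0 0 0 0 0 0;0 0 0 0 0 0 0;0 0 0 0 0 0 0' && python3 -m jog '0 0 -20 0 0 0 0;0 0 -30 0 0 0 0;0 0 -40 0 0 0 0;0 0 0 0 0 0 0'
python3 - <<'E'
from h import *
c=snap('wrist','w3'); s=read_state(); z=s['position'][2]
# plate top 22+~1 mm below TCP
print(s['position'],s['opening'],s['grasp_force'],orange(c,z-.023))
R=np.array(s['tcp_rot']);
ct=np.array([*orange(c,z-.023)[1][0],(z-.023)*1000])/1000
print('plate centre in tool',R.T@(ct-s['position']))
t=capture('top'); print('top',place_of('top','plate_centre'))
E
```

```text
time_s: 7.5
position: [0.4031, 0.3242, 0.0427]
tcp_rot: [[0.897, 0.443, -0.0], [0.443, -0.897, -0.0], [-0.0, 0.0, -1.0]]
force: [1.2, 0.1, -0.4]
opening: 0.155
grasp_force: 30.0
time_s: 8.0
position: [0.4049, 0.3252, 0.1354]
tcp_rot: [[0.897, 0.443, 0.006], [0.443, -0.897, 0.003], [0.007, -0.0, -1.0]]
force: [-0.4, 0.8, -0.4]
opening: 0.157
grasp_force: 30.0
[0.40383083 0.3245817  0.13393178] 0.158248585719691 29.999892082996666 (array([253.74593496, 223.65853659]), ((414.37286376953125, 329.529296875), (62.77803039550781, 60.457279205322266), 26.21947479248047))
plate centre in tool [0.01156902 0.0002334  0.02303728]
top [{'at': [0.4019, 0.3238, 0.1119], 'conf': 0.63}]
```

View pics/w3.png

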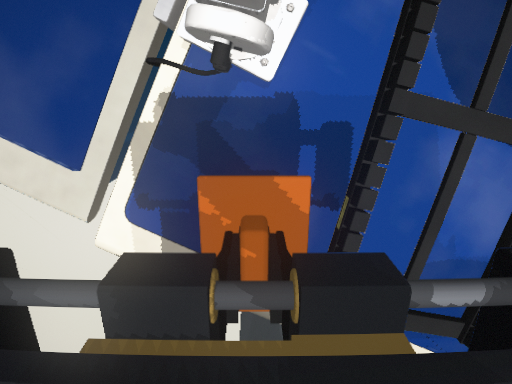

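The cover is held by its rib, level, with the plate's front edge at row 177 from x=199 to 310 px. I plan the way back to above the box.

```bash
python3 - <<'E'
from h import *
c=capture('wrist'); s=read_state();R=np.array(s['tcp_rot']);p=np.array(s['position'])
e=ray(c,[[199,177],[255,177],[310,177]],p[2]-.0225); print('front edge in tool mm',np.round((e-p)@R*1000,1),p,np.degrees(np.arctan2(R[1,0],R[0,0])))
w=[(.375,.29,.17),(.348,.253,.18)]+[(.43*np.cos(np.radians(a)),.43*np.sin(np.radians(a)),.18) for a in (28,20,12,4,-4,-12,-20,-27)]+[(.405,-.248,.18),(.43,-.3,.17),(.455,-.352,.16),(.480,-.405,.15)]
rows([(*q,26.3-37.8*(i+1)/14) for i,q in enumerate(w)])
E
```

```text
front edge in tool mm [[ 41.8 -28.2  22.4]
 [ 41.7   1.   22.4]
 [ 41.7  29.6  22.4]] [0.40232502 0.32375617 0.13177006] 26.282530061903632
[-39.5  18.2 -38.1] [0.0001 0.0024 0.0468] len 57.9 deg 2.7
[-39.6  23.1 -10. ] [0.     0.     0.0471] len 46.9 deg 2.7
[11.3 59.1  0. ] [0.     0.     0.0471] len 60.1 deg 2.7
[ 6.1 59.7  0. ] [0.     0.     0.0471] len 60.0 deg 2.7
[ 0.5 60.   0. ] [0.     0.     0.0471] len 60.0 deg 2.7
[-5.  59.8  0. ] [0.     0.     0.0471] len 60.0 deg 2.7
[-10.5  59.1   0. ] [0.     0.     0.0471] len 60.0 deg 2.7
[-15.9  57.8   0. ] [0.     0.     0.0471] len 60.0 deg 2.7
[-21.2  56.1   0. ] [0.     0.     0.0471] len 60.0 deg 2.7
[-22.6  47.4   0. ] [0.     0.     0.0471] len 52.5 deg 2.7
[22.5 52.5  0. ] [0.     0.     0.0471] len 57.1 deg 2.7
[28.  50.4 10. ] [0.     0.     0.0471] len 58.6 deg 2.7
[30.4 49.  10. ] [0.     0.     0.0471] len 58.6 deg 2.7
[32.8 48.6 10. ] [0.     0.     0.0471] len 59.4 deg 2.7
```

```bash
python3 -m jog '-39.5 18.2 -38 0 0 0.047 0;-39.6 23.1 -10 0 0 0.047 0;11.3 59 0 0 0 0.047 0;6.1 59.7 0 0 0 0.047 0;0.5 60 0 0 0 0.047 0;-5 59.8 0 0 0 0.047 0;-10.5 59 0 0 0 0.047 0;-15.9 57.8 0 0 0 0.047 0;-21.2 56 0 0 0 0.047 0;-22.6 47.4 0 0 0 0.047 0;22.5 52.5 0 0 0 0.047 0' && python3 -m jog '28 50.4 10 0 0 0.047 0;30.4 49 10 0 0 0.047 0;32.8 48.6 10 0 0 0.047 0;0 0 0 0 0 0 0;0 0 0 0 0 0 0;0 0 0 0 0 0 0'
python3 - <<'E'
from h import *
c=snap('wrist','w4'); s=read_state();R=np.array(s['tcp_rot']);print(s['position'],'yaw',np.degrees(np.arctan2(R[1,0],R[0,0])),s['opening'],s['grasp_force'])
for cam in ('wrist','top','side'):
    if cam!='wrist': capture(cam)
    for n in ('rim_centre','plate_centre'): print(cam,n,[(np.round(d['at'],4),round(d['conf'],2)) for d in place_of(cam,n)[:1]])
rows([(.4805,-.4052,.15,-11.5)])
E
```

```text
time_s: 9.57
position: [0.4021, -0.2467, 0.1789]
tcp_rot: [[0.998, -0.062, -0.006], [-0.062, -0.998, 0.006], [-0.007, -0.006, -1.0]]
force: [1.2, -0.2, 0.1]
opening: 0.159
grasp_force: 30.0
time_s: 10.32
position: [0.4803, -0.4024, 0.1501]
tcp_rot: [[0.98, -0.197, -0.002], [-0.197, -0.98, 0.002], [-0.002, -0.002, -1.0]]
force: [0.1, 0.1, -0.8]
opening: 0.156
grasp_force: 30.0
[ 0.48061153 -0.40258175  0.15059004] yaw -11.35646843712934 0.16265642855457516 29.99990774318576
wrist rim_centre []
wrist plate_centre [(array([ 0.4785, -0.4078,  0.1265]), 0.64)]
top rim_centre []
top plate_centre []
side rim_centre [(array([ 0.4769, -0.4067,  0.0402]), 0.81)]
side plate_centre [(array([ 0.4838, -0.4065,  0.1291]), 0.76)]
[-0.5  1.2  1. ] [ 0.0002 -0.0003  0.0017] len 1.6 deg 0.1
```

View pics/w4.png

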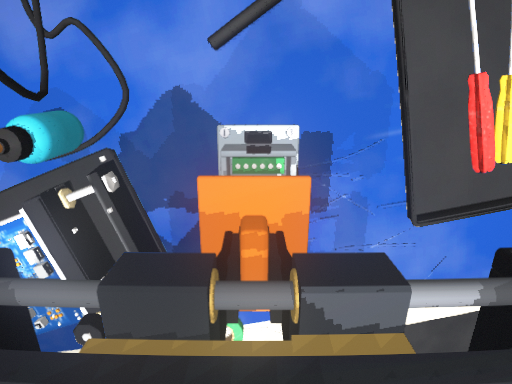

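Here the cover hovers over the box. The foot's front edge is near row 125 (x=219 to 299 px) and square to the cover. I zoom in to read the rim and foot precisely.

```bash
python3 - <<'E'
import cv2
a=cv2.imread('pics/w4.png')[110:200,190:320]; cv2.imwrite('pics/z4.png',cv2.resize(a,None,fx=6,fy=6,interpolation=cv2.INTER_CUBIC))
E
```

```text
(no output)
```

View pics/z4.png

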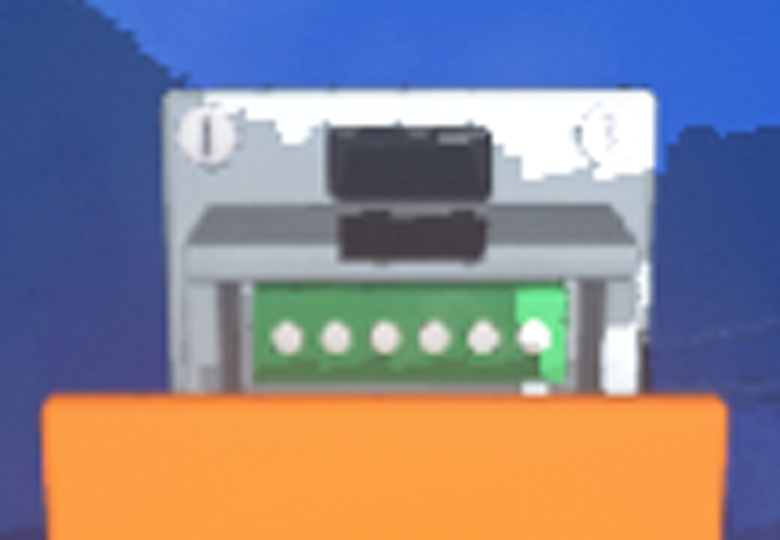

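```bash
python3 - <<'E'
from h import *
c=capture('wrist'); s=read_state();R=np.array(s['tcp_rot']);p=np.array(s['position'])
def T(uv,z):
    uv=np.array(uv)/6+[190,110]-0.4; e=ray(c,uv,z); q=(e-p)@R*1000; print(z,np.round(q,1).tolist(),'w',round(np.linalg.norm(q[0]-q[1]),1),'ang',round(np.degrees(np.arctan2(q[1,0]-q[0,0],q[1,1]-q[0,1])),2))
T([[185,245],[637,245]],.04); T([[218,281],[602,281]],.04); T([[163,90],[655,90]],.003);T([[43,397],[727,397]],p[2]-.0225)
print(p)
E
```

```text
0.04 [[39.7, -26.3, 111.0], [39.6, 32.6, 111.0]] w 58.9 ang -0.06
0.04 [[34.9, -22.1, 111.0], [34.9, 28.2, 111.0]] w 50.3 ang -0.07
0.003 [[55.9, -32.7, 148.0], [55.8, 39.2, 148.0]] w 71.9 ang -0.06
0.12844759572331088 [[42.4, -29.8, 22.5], [42.3, 29.4, 22.5]] w 59.3 ang -0.08
[ 0.4812365  -0.40421373  0.1509476 ]
```

Widths come out at 59, 50 and 72 mm, matching the given sizes. The box centre is about 3.2 mm towards the tool's +y and -0.4 mm in x, and the yaw agrees. I correct this and lower until the plug is just above the mouth.

```bash
python3 -m jog '-0.4 3.2 20 0 0 0 0;0 0 22 0 0 0 0;0 0 14 0 0 0 0;0 0 5 0 0 0 0;0 0 0 0 0 0 0;0 0 0 0 0 0 0;0 0 0 0 0 0 0'
python3 - <<'E'
from h import *
c=snap('wrist','w5'); s=read_state(); print(s['position'],s['force'])
a=cv2.imread('pics/w5.png')[110:200,190:320]; a=cv2.resize(a,None,fx=4,fy=4,interpolation=cv2.INTER_CUBIC)
d=snap('side','s5'); b=cv2.imread('pics/s5.png')[245:345,195:320]; b=cv2.resize(b,None,fx=4,fy=4,interpolation=cv2.INTER_CUBIC)
h=min(len(a),len(b)); o=np.zeros((400,520,3),np.uint8)
cv2.imwrite('pics/z5.png',a);cv2.imwrite('pics/zs5.png',b)
E
```

```text
time_s: 11.7
position: [0.4805, -0.4077, 0.0905]
tcp_rot: [[0.98, -0.198, 0.001], [-0.198, -0.98, -0.001], [0.001, 0.001, -1.0]]
force: [0.0, -0.3, -0.4]
opening: 0.159
grasp_force: 30.0
[ 0.48039533 -0.40761213  0.09038849] [-0.85799662 -0.11420944 -0.89285137]
```

View pics/z5.png

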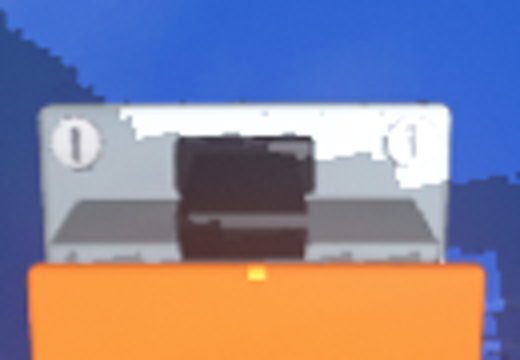

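View pics/zs5.png

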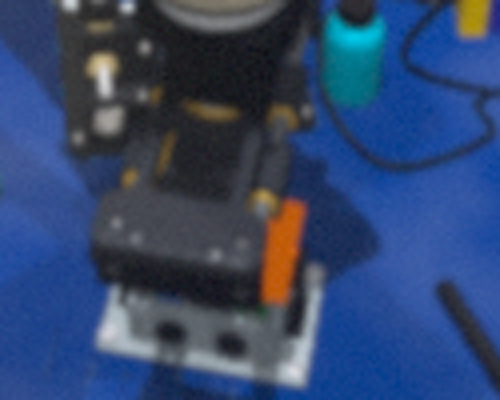

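The zoomed wrist crop shows the plate's front edge at crop row 264 (x 28–484), the rim edge at row 242 (x 50–438) and the foot at row 103 (x 40–450). The side crop shows the orange plate hovering just above the box. I measure again.

```bash
python3 - <<'E'
from h import *
c=capture('wrist'); s=read_state();R=np.array(s['tcp_rot']);p=np.array(s['position'])
def T(uv,z):
    uv=np.array(uv)/4+[190,110]-0.4; e=ray(c,uv,z); q=(e-p)@R*1000; print(z,np.round(q,1).tolist(),'mid',np.round(q.mean(0)[:2],1),'w',round(np.linalg.norm(q[0]-q[1]),1))
T([[50,242],[438,242]],.04); T([[40,103],[450,103]],.003);T([[28,264],[484,264]],p[2]-.0225)
E
```

```text
0.04 [[38.8, -31.3, 50.2], [38.7, 27.3, 50.2]] mid [38.7 -2. ] w 58.6
0.003 [[54.8, -38.0, 87.2], [54.7, 33.7, 87.2]] mid [54.7 -2.1] w 71.7
0.06767683838516825 [[42.6, -29.8, 22.5], [42.5, 29.5, 22.5]] mid [42.5 -0.2] w 59.3
```

```bash
python3 -m jog '-1.2 -1.9 0 0 0 0 0;0 0 0 0 0 0 0;0 0 0 0 0 0 0;0 0 0 0 0 0 0;0 0 0 0 0 0 0'
python3 - <<'E'
from h import *
P=[]
for i in range(6):
    c=capture('wrist'); s=read_state();P.append(s['position'])
print(np.round(P,4)); R=np.array(s['tcp_rot']);p=np.mean(P,0)
g=c['color'].astype(int)
hsv=cv2.cvtColor(c['color'],cv2.COLOR_RGB2HSV)
# foot left/right: non-blue extent on rows 143..150 ; plate: orange extent rows 178-182
for r in (140,145,150,155,160):
    nb=(g[r,:,2]-g[r,:,0]<40); x=np.nonzero(nb[190:320])[0]+190; print(r,x.min(),x.max())
for r in (178,182,186):
    o=(g[r,:,0]-g[r,:,2]>80); x=np.nonzero(o[180:330])[0]+180; print('plate',r,x.min(),x.max())
for col in (225,285): print(col,[tuple(v) for v in g[130:182:2,col].tolist()])
E
```

```text
time_s: 12.48
position: [0.4794, -0.4052, 0.0897]
tcp_rot: [[0.98, -0.198, -0.0], [-0.198, -0.98, 0.0], [-0.0, -0.0, -1.0]]
force: [-0.1, 0.6, -0.7]
opening: 0.156
grasp_force: 30.0
[[ 0.4794 -0.4053  0.0897]
 [ 0.4794 -0.4052  0.0897]
 [ 0.4794 -0.4053  0.0898]
 [ 0.4794 -0.4052  0.0897]
 [ 0.4793 -0.4052  0.0897]
 [ 0.4794 -0.4052  0.0897]]
140 203 305
145 203 305
150 203 304
155 203 305
160 203 304
plate 178 197 310
plate 182 197 310
plate 186 197 310
225 [(63, 107, 208), (65, 108, 204), (185, 196, 207), (248, 252, 253), (252, 254, 254), (252, 254, 254), (249, 252, 254), (181, 191, 201), (180, 190, 199), (180, 188, 197), (180, 188, 199), (179, 188, 198), (180, 189, 198), (180, 189, 198), (119, 120, 126), (120, 121, 127), (123, 122, 129), (127, 123, 129), (125, 121, 127), (147, 146, 152), (183, 186, 196), (180, 183, 190), (166, 167, 174), (226, 123, 62), (251, 154, 69), (252, 158, 69)]
285 [(67, 111, 211), (70, 111, 206), (214, 224, 231), (253, 254, 255), (254, 255, 255), (254, 255, 255), (254, 254, 255), (254, 255, 255), (254, 255, 255), (214, 223, 229), (185, 195, 206), (185, 196, 206), (186, 196, 206), (182, 192, 201), (121, 122, 128), (121, 122, 129), (122, 123, 130), (128, 126, 133), (125, 124, 130), (153, 156, 164), (187, 191, 201), (173, 176, 183), (146, 139, 143), (222, 123, 67), (251, 156, 75), (252, 160, 76)]
```

```bash
python3 - <<'E'
from h import *
c=capture('wrist'); s=read_state();R=np.array(s['tcp_rot']);p=np.array(s['position'])
def T(uv,z): 
    q=(ray(c,uv,z)-p)@R*1000; print(z,'mid',np.round(q.mean(0)[:2],1),'w',round(np.linalg.norm(q[0]-q[1]),1))
T([[202.5,133.6],[305.3,133.6]],.003);T([[204,167.8],[304,167.8]],.04);T([[196.5,175.6],[310.5,175.6]],p[2]-.0225)
E
```

```text
0.003 mid [55.9 -0. ] w 71.6
0.04 mid [40.2 -0. ] w 60.1
0.06723987389637481 mid [42.5 -0.3] w 59.2
```

Settled, the plate and the box now agree within 0.5 mm. I lower into the mouth and watch the force.

```bash
python3 -m jog '-0.3 0.2 4 0 0 0 0;0 0 4 0 0 0 0;0 0 4 0 0 0 0;0 0 2 0 0 0 0;0 0 0 0 0 0 0;0 0 0 0 0 0 0'
```

```text
time_s: 13.58
position: [0.4793, -0.4058, 0.0763]
tcp_rot: [[0.98, -0.198, 0.001], [-0.198, -0.98, -0.001], [0.001, 0.001, -1.0]]
force: [0.2, -0.5, 4.8]
opening: 0.16
grasp_force: 30.0
```

The plug is in the mouth and the arms are starting to resist, at 4.8 N with no side force. I press on.

```bash
python3 -m jog '0 0 1.5 0 0 0 0;0 0 1.5 0 0 0 0;0 0 0 0 0 0 0;0 0 0 0 0 0 0' && python3 -m jog '0 0 1.5 0 0 0 0;0 0 1.5 0 0 0 0;0 0 0 0 0 0 0;0 0 0 0 0 0 0'
```

```text
time_s: 14.08
position: [0.4796, -0.4062, 0.0742]
tcp_rot: [[0.98, -0.198, 0.002], [-0.198, -0.98, -0.002], [0.002, 0.002, -1.0]]
force: [0.3, 0.6, 7.5]
opening: 0.158
grasp_force: 30.0
time_s: 14.58
position: [0.4795, -0.4062, 0.0702]
tcp_rot: [[0.98, -0.198, 0.001], [-0.198, -0.98, -0.002], [0.002, 0.002, -1.0]]
force: [0.0, -2.5, 5.4]
opening: 0.164
grasp_force: 30.0
```

```bash
python3 -m jog '0 0 1.5 0 0 0 0;0 0 1.5 0 0 0 0;0 0 0 0 0 0 0;0 0 0 0 0 0 0' && python3 -m jog '0 0 1.5 0 0 0 0;0 0 1 0 0 0 0;0 0 0 0 0 0 0;0 0 0 0 0 0 0'
```

```text
time_s: 15.08
position: [0.479, -0.4056, 0.0667]
tcp_rot: [[0.98, -0.198, 0.0], [-0.198, -0.98, -0.0], [0.0, 0.0, -1.0]]
force: [0.1, -2.6, 4.3]
opening: 0.157
grasp_force: 30.0
time_s: 15.58
position: [0.479, -0.4056, 0.0666]
tcp_rot: [[0.98, -0.198, 0.0], [-0.198, -0.98, -0.001], [0.0, 0.001, -1.0]]
force: [-2.3, 1.1, 16.6]
opening: 0.16
grasp_force: 30.0
```

Hard stop at TCP z 0.0666 (expected 0.0665), and the force is rising, so the cover is seated. I add some push and take a last look.

```bash
python3 -m jog '0 0 1.5 0 0 0 0;0 0 0 0 0 0 0;0 0 0 0 0 0 0;0 0 0 0 0 0 0;0 0 0 0 0 0 0'
python3 - <<'E'
from h import *
c=snap('wrist','w6'); s=read_state(); print(s['position'],s['force'],s['moment'])
a=cv2.imread('pics/w6.png')[110:230,180:330]; cv2.imwrite('pics/z6.png',cv2.resize(a,None,fx=5,fy=5,interpolation=cv2.INTER_CUBIC))
E
```

```text
time_s: 16.2
position: [0.4791, -0.4055, 0.0666]
tcp_rot: [[0.98, -0.198, 0.0], [-0.198, -0.98, -0.001], [0.001, 0.001, -1.0]]
force: [-4.0, 2.6, 24.9]
opening: 0.157
grasp_force: 30.0
[ 0.47905921 -0.40558056  0.06660041] [-3.79390937  1.98480566 23.90303749] [ 0.4905573   0.77306059 -0.05290079]
```

View pics/z6.png

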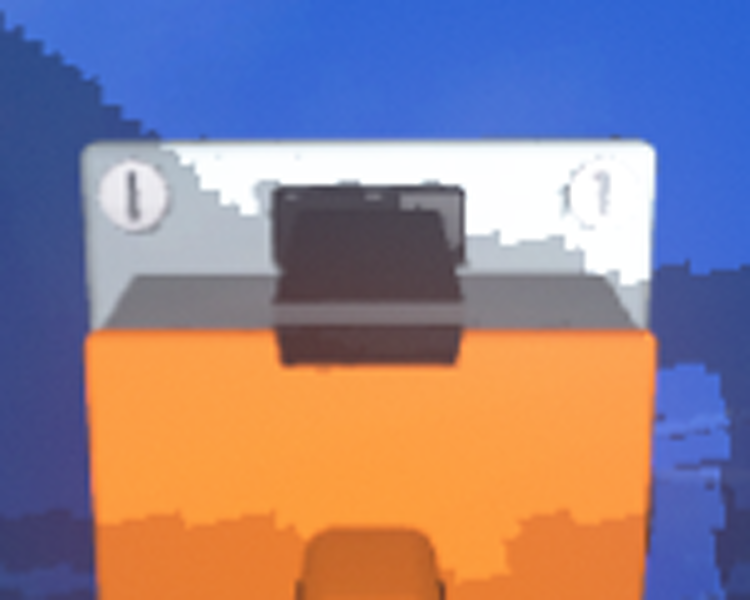

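The far arm's nose is hooked over the plate at crop (370,335) and the plate lies flush on the rim. The centre height is at home, the stop is rigid, and the moment is fully explained by the small side force, so the near arm should be down too. I add a small extra push for certainty, then hand in.

```bash
python3 -m jog '0 0 1.2 0 0 0 0;0 0 0 0 0 0 0;0 0 0 0 0 0 0;0 0 0 0 0 0 0;0 0 0 0 0 0 0' && python3 -c "
from rig import *
print(hand_in())"
```

```text
time_s: 16.88
position: [0.479, -0.4056, 0.0666]
tcp_rot: [[0.98, -0.197, 0.0], [-0.197, -0.98, -0.001], [0.001, 0.001, -1.0]]
force: [-5.4, 3.5, 30.1]
opening: 0.158
grasp_force: 30.0
the job is handed in; nothing more can be done
None
```

I handed the job in at about 17 s with the cover seated at home height and still gripped and pressed down at about 30 N; the far snap arm was seen hooked over the plate, but the near arm and the plunger were hidden, so I inferred them from the height and the rigid stop, and the hand-in returned no verdict.

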